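# Gauge the probe housings and sort them

## Task

Check the two aluminium probe housings on the gauge pin, one at a time: slide the housing down over the pin and press it down lightly until you feel it stop, without forcing it. If its flange comes fully home on the gauge's seat, stand it upright in the divided tray; if it stops short, stand it upright in the plain tray; put each away before touching the next. Do not knock a housing over, and leave the bottle, screwdriver and circuit board where they are.

Things in the scene. Friction and masses are not known exactly. Their poses are not given: they have to be found in the camera images.
- housing_1: Blind aluminium tube standing mouth down, 108 mm tall, 0.23 kg: flange 52 mm across, 8 mm thick; body 38 mm across up to 100 mm; closed top, boss 18 mm across. Grip the body from above, e.g. 75 mm up. 26 mm bore open below, its depth (42 to 78 mm, flat end) hidden and different in each piece and start. Origin: centre of the underside; z up the axis.
- housing_2: Blind aluminium tube standing mouth down, 108 mm tall, 0.23 kg: flange 52 mm across, 8 mm thick; body 38 mm across up to 100 mm; closed top, boss 18 mm across. Grip the body from above, e.g. 75 mm up. 26 mm bore open below, its depth (42 to 78 mm, flat end) hidden and different in each piece and start. Origin: centre of the underside; z up the axis. Looks like housing_1.
- gauge: Fixed steel gauge: base 130 x 100 x 18 mm, raised round seat 68 mm across and 6 mm high, upright pin 24 mm across, 60 mm above the seat, its top 10 mm tapering to a 14 mm flat nose. A bore 60 mm deep or more lets the flange down on the seat; a shallower one ends on the nose, the flange standing proud by the difference. Origin: centre of the underside; z up the pin.
- seat (a point): Centre of the seat's upper face, at the foot of the pin, 24 mm above the bench; a housing that is home has its origin here.
- pin_tip (a point): Centre of the pin's nose, 60 mm above the seat, 84 mm above the bench.
- divided_tray: Blue plastic tray with one cross wall in the middle (across its x) making two pockets of 94 x 102 mm, for housings that come home, one to a pocket; pocket centres 49 mm either side of the origin along x. 200 x 110 mm outside, 34 mm tall, walls 4 mm and floor 4 mm thick, open on top, loose, 0.7 kg. Origin: centre of the underside; x along the 200 mm side, z up.
- plain_tray: Blue plastic tray without a cross wall, for housings that stop short; room for two side by side along its x. 200 x 110 mm outside, 34 mm tall, walls 4 mm and floor 4 mm thick, open on top, loose, 0.7 kg. Origin: centre of the underside; x along the 200 mm side, z up.
- bottle: White dispenser bottle with a black cap, 54 mm in diameter, 130 mm tall, upright; a bystander. Origin: centre of the underside.
- screwdriver: Black-handled screwdriver lying flat, 190 mm long; a bystander. Origin about its middle, x towards the tip.
- circuit_board: Green circuit board with chips, 120 x 80 mm, flat on the bench; a bystander. Origin: centre of the underside.
There are look-alikes about, which are no part of the job. What is shaped like the housing_1 but blue, red or yellow is not meant.

How it is judged (in metres and radians):
On the way, in this order (a step that is already met when the one before it is completed fails the run):
1. one housing is over the pin, upright, and pressed down to its stop (more than 5 N on the gauge, its weight included), the other still in its starting place ((((horizontal distance between housing_1 and pin_tip below 0.005 m and angle between housing_1's own z axis and vertical below 0.08 rad and contact force between housing_1 and gauge above 5 N and (z of housing_1 in the frame of seat below 0.0015 m or z of bore_1_c0 in the frame of pin_tip below 0.0055 m)) and distance of housing_2 from where it was at the start of the episode below 0.04 m) or ((horizontal distance between housing_2 and pin_tip below 0.005 m and angle between housing_2's own z axis and vertical below 0.08 rad and contact force between housing_2 and gauge above 5 N and (z of housing_2 in the frame of seat below 0.0015 m or z of bore_2_c0 in the frame of pin_tip below 0.0055 m)) and distance of housing_1 from where it was at the start of the episode below 0.04 m))), for 0.1 s.
2. that housing stands in its right tray, the other still in its starting place (((((z of bore_1_c0 in the frame of housing_1 above 0.061 m and x of housing_1 in the frame of divided_tray between -0.096 and 0.096 m and y of housing_1 in the frame of divided_tray between -0.051 and 0.051 m and z of housing_1 in the frame of divided_tray below 0.009 m and angle between housing_1's own z axis and vertical below 0.12 rad) or (z of bore_1_c0 in the frame of housing_1 below 0.064 m and x of housing_1 in the frame of plain_tray between -0.096 and 0.096 m and y of housing_1 in the frame of plain_tray between -0.051 and 0.051 m and z of housing_1 in the frame of plain_tray below 0.009 m and angle between housing_1's own z axis and vertical below 0.12 rad)) and distance of housing_2 from where it was at the start of the episode below 0.04 m) or (((z of bore_2_c0 in the frame of housing_2 above 0.061 m and x of housing_2 in the frame of divided_tray between -0.096 and 0.096 m and y of housing_2 in the frame of divided_tray between -0.051 and 0.051 m and z of housing_2 in the frame of divided_tray below 0.009 m and angle between housing_2's own z axis and vertical below 0.12 rad) or (z of bore_2_c0 in the frame of housing_2 below 0.064 m and x of housing_2 in the frame of plain_tray between -0.096 and 0.096 m and y of housing_2 in the frame of plain_tray between -0.051 and 0.051 m and z of housing_2 in the frame of plain_tray below 0.009 m and angle between housing_2's own z axis and vertical below 0.12 rad)) and distance of housing_1 from where it was at the start of the episode below 0.04 m))), for 0.2 s.
3. with the one still in its right tray, the other is pressed down to its stop on the pin in the same way (((((z of bore_1_c0 in the frame of housing_1 above 0.061 m and x of housing_1 in the frame of divided_tray between -0.096 and 0.096 m and y of housing_1 in the frame of divided_tray between -0.051 and 0.051 m and z of housing_1 in the frame of divided_tray below 0.009 m and angle between housing_1's own z axis and vertical below 0.12 rad) or (z of bore_1_c0 in the frame of housing_1 below 0.064 m and x of housing_1 in the frame of plain_tray between -0.096 and 0.096 m and y of housing_1 in the frame of plain_tray between -0.051 and 0.051 m and z of housing_1 in the frame of plain_tray below 0.009 m and angle between housing_1's own z axis and vertical below 0.12 rad)) and (horizontal distance between housing_2 and pin_tip below 0.005 m and angle between housing_2's own z axis and vertical below 0.08 rad and contact force between housing_2 and gauge above 5 N and (z of housing_2 in the frame of seat below 0.0015 m or z of bore_2_c0 in the frame of pin_tip below 0.0055 m))) or (((z of bore_2_c0 in the frame of housing_2 above 0.061 m and x of housing_2 in the frame of divided_tray between -0.096 and 0.096 m and y of housing_2 in the frame of divided_tray between -0.051 and 0.051 m and z of housing_2 in the frame of divided_tray below 0.009 m and angle between housing_2's own z axis and vertical below 0.12 rad) or (z of bore_2_c0 in the frame of housing_2 below 0.064 m and x of housing_2 in the frame of plain_tray between -0.096 and 0.096 m and y of housing_2 in the frame of plain_tray between -0.051 and 0.051 m and z of housing_2 in the frame of plain_tray below 0.009 m and angle between housing_2's own z axis and vertical below 0.12 rad)) and (horizontal distance between housing_1 and pin_tip below 0.005 m and angle between housing_1's own z axis and vertical below 0.08 rad and contact force between housing_1 and gauge above 5 N and (z of housing_1 in the frame of seat below 0.0015 m or z of bore_1_c0 in the frame of pin_tip below 0.0055 m))))), for 0.1 s.
At the end, for the whole second after the job is handed in: Both housings stand upright (within 0.12 rad) and at rest on a tray floor (origin under 9 mm above the tray's): one that comes home on the seat in the divided tray, one that stops 3 mm or more short in the plain tray; between these, either tray (((z of bore_1_c0 in the frame of housing_1 above 0.061 m and x of housing_1 in the frame of divided_tray between -0.096 and 0.096 m and y of housing_1 in the frame of divided_tray between -0.051 and 0.051 m and z of housing_1 in the frame of divided_tray below 0.009 m and angle between housing_1's own z axis and vertical below 0.12 rad) or (z of bore_1_c0 in the frame of housing_1 below 0.064 m and x of housing_1 in the frame of plain_tray between -0.096 and 0.096 m and y of housing_1 in the frame of plain_tray between -0.051 and 0.051 m and z of housing_1 in the frame of plain_tray below 0.009 m and angle between housing_1's own z axis and vertical below 0.12 rad)) and ((z of bore_2_c0 in the frame of housing_2 above 0.061 m and x of housing_2 in the frame of divided_tray between -0.096 and 0.096 m and y of housing_2 in the frame of divided_tray between -0.051 and 0.051 m and z of housing_2 in the frame of divided_tray below 0.009 m and angle between housing_2's own z axis and vertical below 0.12 rad) or (z of bore_2_c0 in the frame of housing_2 below 0.064 m and x of housing_2 in the frame of plain_tray between -0.096 and 0.096 m and y of housing_2 in the frame of plain_tray between -0.051 and 0.051 m and z of housing_2 in the frame of plain_tray below 0.009 m and angle between housing_2's own z axis and vertical below 0.12 rad)) and linear speed of each of housing_1, housing_2 below 0.02 m/s); the robot touches nothing.
It fails at once if a housing is forced on the gauge (over 60 N) (contact force between any of housing_1, housing_2 and gauge above 60 N).
It fails at once if a housing is knocked over (angle between any of housing_1, housing_2's own z axis and vertical above 0.8 rad).
It fails at once if the bottle, screwdriver or circuit board is moved more than 30 mm (distance of any of bottle, screwdriver, circuit_board from where it was at the start of the episode above 0.03 m).
It also fails if it takes over 70 s, if anything falls off the work surface, if the arm or the gripper's body presses on something with over 40 N, if the wrist force passes 120 N, or if a joint passes its speed limit or range.

## Robot

A 6-joint arm with a two-finger parallel gripper is mounted at the origin on the work surface. World frame = base frame: x ahead of the robot, y to its left, z up, the work surface at z = 0. Lengths are in m, angles in degrees, forces in N, time in s.
With the tool pointing down it reaches from about 0.4 to 0.825 m from the base axis. Payload 7 kg.
Tool frame: the origin (TCP) lies midway between the tips of the shut fingers; the grasp point (between the pads) lies ctrl.grasp_offset behind it (ctrl.grasp_offset is the distance from the TCP to the grasp point, in m); z points along the fingers, y is the line along which they close (so a half turn about z gives the same grasp; the last joint's range is limited). The gripper opens to 88 mm and grips with 3 to 60 N. Pads are 19 mm wide; open, the fingers measure 130 mm over their backs; the gripper's body (78 mm by 193 mm) begins 47 mm behind the grasp point.
Start: joints at [87.153, 20.546, 0.682, 0, -70.136, -16.507], TCP at [0.224, 0.637, 0.227] pointing down, gripper open.
Joint ranges: [-176.03, 176.03], [-82.01, 121.73], [-58.28, 71.71], [-173.87, 95.51], [-174.79, -0.11], [-173.66, 173.66]. Speed limits (degrees/s): [136.94, 136.94, 172.46, 180, 180, 180].

## Interface

Orientations are given as [roll, pitch, yaw] about the fixed x, y, z axes, in that order (R = Rz(yaw) Ry(pitch) Rx(roll)).
In Python, from plant import ctrl gives the robot as it stands. The module is installed in compiled form; this text tells all that it offers.
- The arm moves only by the tool send_rows, never from a script. Its argument "increments" is a list that holds one entry, the list of rows, each a list of 4 numbers: the shift along the world's x, y, z normalised to -1 to 1, where 1 is 0.2 m, then the turn about the world's z normalised to -1 to 1, where 1 is 1.5 rad. In form: [[[x, y, z, roll], ...]]. A call has 1 to 12 rows; each row is the pose to reach, as a shift and turn from the pose commanded when the call began; what a row does not reach only later rows make up. A row lasts 1/8 s, in which the tool goes at most 62.5 mm and 10.7 degrees, less where a joint would pass 70% of its speed; a pose out of reach is approached as far as the arm can. A call with a number of a shift or a turn outside -1 to 1 is refused whole. A call with a gripper value outside its range is refused whole. "jaw" is the opening, from 0 (shut) to 1 (fully open), set as the call begins (left out, the last holds). The fingers move at their own pace and stop on an object; the grip force is fixed at half the most. Time passes only in rows, so rows that repeat a pose let the fingers close. It gives the time, the measured TCP pose, the force, the opening and the grip force at its end, in the units of the state.
- ctrl.get_obs(): the state, without advancing time (a new reading comes with each control period).
- ctrl.snapshot(name): name is "scene" or "top" or "wrist"; returns the picture (420x560x3 uint8, red, green, blue); there is no depth.
- ctrl.calibration(name): a dict with "mtx" (3x3 intrinsics, pixels), "eye" and "attitude" of the camera in the world. Camera axes: x right, y up, looking along -z (the intrinsics and any distortion apply to the point x, -y, -z); pixel columns grow to the right and rows downward; lengths in m; the calibration is good to about 2 mm. A picture is of the moment at which its call begins: read the wrist's pose just before it. calibration takes no time and is no camera call; for the wrist camera it gives the pose at the moment of the call.
- ctrl.close_job(): hands the job in; it is judged then, once.
Trained networks look in the newest picture that a camera, given by its name, has taken for a name from the list of things; names that differ only in an ending like _2 or _b are one class to them, and where a whole thing is asked for, a point or a joint stands for the part that bears it (a point fixed in the world has none). Each returns a list of dicts, best first, with "conf" (0 to 1); they miss things now and then, are a little off and sometimes report something else, mostly with a low value. They report only what shows in the picture. A call takes as long as a camera call. They do not tell look-alikes from the thing itself.
- ctrl.trace(thing, camera): "mask" (420x560 bool, what is visible of it) and "bbox" ([left, top, right, bottom] in pixels, round what is visible of it).
- ctrl.spot_point(thing, camera): "pixel" ([row, column] in pixels: a listed point, or the origin of a listed thing).
The state is a dict: "clock": time; "joint_pos": joint angles; "qvel": joint speeds; "tau": joint torques, N m; "tool_pos": TCP position; "orientation": TCP orientation; "force": force on the tool from outside, world axes, zero at the start; "moment": the same for the moment, N m; "opening": finger opening in m; "gripper_force": force on a finger pad.
Only numpy, scipy, OpenCV 4.12 (cv2) and the standard library are available. Lean on these libraries where they do the work, as an engineer would, in place of code of your own. Each camera call takes 0.05 s, during which the arm holds its last target. There are 200 camera calls.

## Working session

There is one attempt and no reset: what is moved stays moved. The work goes in short steps, Python scripts to look and compute and a tool call to move; the robot and the scene stay as the last step left them, time stands still between calls to the robot, and variables do not carry over. Pictures are saved under pics/ and viewed, at most 10 in all, crops included, and the job is handed in when it is done.

Besides the shell and the picture viewer there is one more tool, called after "Emit:" by a JSON object that holds its "fn" and its "kwargs". send_rows: Moves the arm, as the interface text tells. Its arguments: {"type":"object","properties":{"increments":{"type":"array"},"jaw":{"type":"number"}},"required":["increments"]}

```bash
mkdir -p pics
cat > h.py <<'E'
import numpy as np, cv2
from plant import ctrl
def cal(c):
    k=ctrl.calibration(c); A=np.array(k["attitude"],float)
    if A.shape!=(3,3):
        from scipy.spatial.transform import Rotation as R
        A=R.from_euler('xyz',A,degrees=True).as_matrix()
    return np.array(k["mtx"]),np.array(k["eye"]),A
def ray(c,row,col,z):
    K,e,A=cal(c); d=np.linalg.inv(K)@[col,row,1]; d=A@(d*[1,-1,-1])
    return e+d*(z-e[2])/d[2]
def proj(c,p):
    K,e,A=cal(c); q=A.T@(np.array(p)-e)*[1,-1,-1]; q=K@q; return q[1]/q[2],q[0]/q[2]
def save(c,n,crop=None,s=1):
    im=ctrl.snapshot(c)[:,:,::-1]
    if crop: im=im[crop[0]:crop[1],crop[2]:crop[3]]
    cv2.imwrite(f"pics/{n}.png",cv2.resize(im,None,fx=s,fy=s,interpolation=cv2.INTER_CUBIC))
E
python3 - <<'E'
from h import *
print(ctrl.get_obs(),ctrl.grasp_offset); print(ctrl.calibration("top"),ctrl.calibration("scene"),ctrl.calibration("wrist"))
a=ctrl.snapshot("top")
b=ctrl.snapshot("scene")
cv2.imwrite("pics/a.png",cv2.resize(a[:,:,::-1],None,fx=1.4,fy=1.4)); cv2.imwrite("pics/b.png",cv2.resize(b[:,:,::-1],None,fx=1.4,fy=1.4))
for c in("top","scene"):
  for t in("housing_1","gauge","seat","pin_tip","divided_tray","plain_tray","bottle","screwdriver","circuit_board"):
    print(c,t,[(np.round(d["pixel"],1).tolist(),round(d["conf"],2)) for d in ctrl.spot_point(t,c)])
E
```

```text
{'clock': 0.0, 'joint_pos': array([ 8.71500727e+01,  2.05915092e+01,  6.34574428e-01, -2.13583024e-02,
       -7.01363365e+01, -1.65080744e+01]), 'qvel': array([ 0.03046365,  0.03236884, -0.04426726,  0.0010996 ,  0.05504107,
        0.06794452]), 'tau': array([-4.89119520e-04, -5.82713056e+01,  2.93052810e+01,  6.99779972e+00,
        6.86680040e-03, -1.43165621e-04]), 'tool_pos': array([0.22358464, 0.63637565, 0.22562405]), 'orientation': array([ 1.79904868e+02, -7.25525107e-03, -1.93652692e+01]), 'force': array([-0.9918559 , -0.94772231,  0.11467037]), 'moment': array([0.00646919, 0.03503128, 0.00905164]), 'gripper_force': 0.0, 'opening': 0.08751398026665955} 0.0188
{'mtx': array([[451.95424302,   0.        , 280.09388547],
       [  0.        , 451.95424302, 213.6382813 ],
       [  0.        ,   0.        ,   1.        ]]), 'eye': array([0.35962246, 0.01761303, 1.09844469]), 'attitude': array([ 1.16209304e+01, -1.11411869e-03, -9.47232093e+01])} {'mtx': array([[419.79037993,   0.        , 279.29864279],
       [  0.        , 419.79037993, 206.68646098],
       [  0.        ,   0
[... 790 characters left out ...]
5)]
top bottle [([151.0, 218.1], 0.88), ([205.6, 256.6], 0.33)]
top screwdriver [([141.2, 359.6], 0.78)]
top circuit_board [([139.7, 266.8], 0.68), ([244.2, 389.0], 0.42)]
scene housing_1 [([219.8, 258.4], 0.8), ([213.6, 304.9], 0.71), ([236.0, 345.3], 0.67), ([191.9, 323.9], 0.63), ([222.8, 371.6], 0.58)]
scene gauge [([264.2, 282.7], 0.96)]
scene seat [([254.2, 280.6], 0.97)]
scene pin_tip [([230.4, 281.2], 0.77)]
scene divided_tray [([288.5, 400.9], 0.87), ([323.3, 251.0], 0.65)]
scene plain_tray [([191.5, 239.2], 0.72), ([210.8, 303.5], 0.4)]
scene bottle [([323.6, 252.5], 0.9)]
scene screwdriver [([233.5, 155.5], 0.69)]
scene circuit_board [([289.5, 200.0], 0.9), ([284.2, 397.9], 0.51)]
```

View pics/a.png

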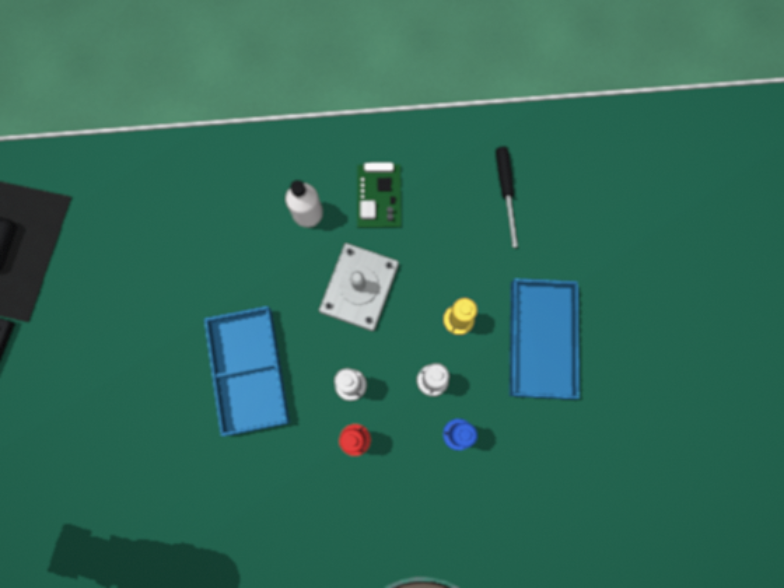

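View pics/b.png

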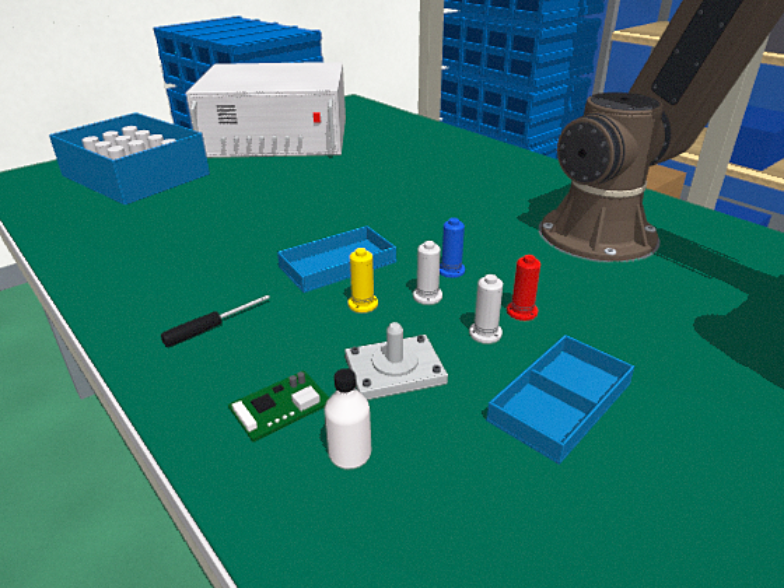

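Top picture (original px, row, col): silver housings (277,251) and (273,309); look-alikes that could be confused: red (318,256), blue (311,328), yellow (≈226,329), plus the far box of white tubes seen in the scene view. Silver/aluminium ones are meant. Gauge ≈(203,254), divided tray ≈(263,180), plain tray ≈(244,389).

```bash
cat > loc.py <<'E'
from h import *
T={"top":{}, "scene":{}}
P={"hA":((277.4,251.3),(219.8+15,345.3),0),"hB":((273.1,308.6),(213.6,304.9),0)}
for n,(r,c) in {"hA":(277.4,251.3),"hB":(273.1,308.6),"red":(317.6,255.5),"blue":(311,327.7),"yel":(228,327)}.items(): print(n,"top z0",ray("top",r,c,0)[:2].round(4))
for n,(r,c) in {"hA":(236,345.3),"hB":(213.6,304.9),"yel":(219.8,258.4),"blue":(191.9,323.9),"red":(222.8,371.6)}.items(): print(n,"scene z0",ray("scene",r,c,0)[:2].round(4))
print("pin top",ray("top",196.9,254.5,.084)[:2],"scene",ray("scene",230.4,281.2,.084)[:2])
print("seat top",ray("top",204.7,254.8,.024)[:2],"scene",ray("scene",254.2,280.6,.024)[:2])
print("div",ray("top",262.8,180.2,0)[:2],ray("scene",288.5,400.9,0)[:2])
print("plain",ray("top",243.6,389.1,0)[:2],ray("scene",191.5,239.2,0)[:2])
print("bottle",ray("top",151,218.1,0)[:2],ray("scene",323.6,252.5,0)[:2])
# tray corners from masks, top rim
im=ctrl.snapshot("top")
for t in("divided_tray","plain_tray"):
    m=ctrl.trace(t,"top")[0]["mask"].astype(np.uint8)
    (c,s,a)=cv2.minAreaRect(cv2.findNonZero(m)); b=cv2.boxPoints((c,s,a))
    w=np.array([ray("top",y,x,.034)[:2] for x,y in b]); print(t,w.round(3).tolist(),"ctr",w.mean(0).round(4))
a=ctrl.snapshot("top")[:,:,::-1]; b=ctrl.snapshot("scene")[:,:,::-1]
A=cv2.resize(a[180:350,225:355],None,fx=3,fy=3,interpolation=cv2.INTER_CUBIC)
B=cv2.resize(b[150:290,240:400],None,fx=2.5,fy=2.5,interpolation=cv2.INTER_CUBIC)
C=np.zeros((max(len(A),len(B)),A.shape[1]+B.shape[1],3),np.uint8);C[:len(A),:A.shape[1]]=A;C[:len(B),A.shape[1]:]=B
cv2.imwrite("pics/c.png",C);print(C.shape)
E
python3 loc.py
```

```text
hA top z0 [0.434  0.0811]
hB top z0 [ 0.4329 -0.0576]
red top z0 [0.3389 0.0778]
blue top z0 [ 0.3401 -0.0943]
yel top z0 [ 0.5392 -0.1133]
hA scene z0 [0.4377 0.0771]
hB scene z0 [ 0.4447 -0.05  ]
yel scene z0 [ 0.548  -0.1037]
blue scene z0 [ 0.3353 -0.0928]
red scene z0 [0.3515 0.0825]
pin top [0.6117261  0.05606475] scene [0.6084048 0.0531651]
seat top [0.60706952 0.0589983 ] scene [0.61025009 0.05291328]
div [0.48331389 0.25063978] [0.48200777 0.2619783 ]
plain [ 0.48815407 -0.26077704] [ 0.5052997 -0.242893 ]
bottle [0.76056423 0.14334188] [0.75357849 0.14481336]
divided_tray [[0.575, 0.326], [0.584, 0.207], [0.381, 0.185], [0.373, 0.299]] ctr [0.4784 0.2541]
plain_tray [[0.597, -0.206], [0.587, -0.324], [0.385, -0.295], [0.395, -0.181]] ctr [ 0.4912 -0.2517]
(510, 790, 3)
```

View pics/c.png

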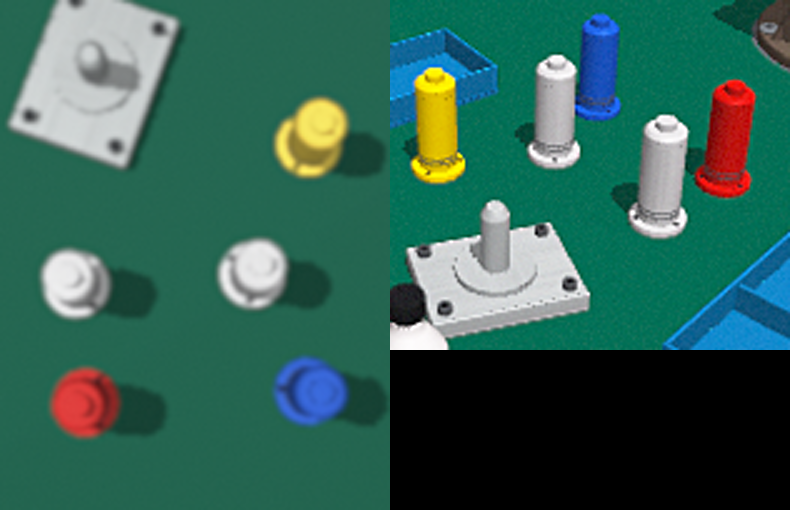

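The close crop confirms the two silver pieces as housings: A's boss at crop (70,278), B's at (263,266). Red, yellow and blue are clearly separate. I'll hover over the pin first for a precise wrist measurement.

Emit:
{"fn": "send_rows", "kwargs": {"increments": [[[0.65,-0.975,0,0.225],[0.65,-0.975,0,0.225],[0.65,-0.975,0,0.225],[0.65,-0.975,0,0.225],[0.65,-0.975,0,0.225]]], "jaw": 1}}

```text
clock: 1.88
tool_pos: [0.3551, 0.4394, 0.2272]
orientation: [-180.0, -0.0, -0.2]
force: [-0.6, 0.3, -0.7]
opening: 0.0872
gripper_force: 0.0
```

Emit:
{"fn": "send_rows", "kwargs": {"increments": [[[0.65,-0.975,0,0],[0.65,-0.975,0,0],[0.65,-0.975,0,0],[0.65,-0.975,0,0],[0.65,-0.975,0,0]]]}}

```text
clock: 2.5
tool_pos: [0.4849, 0.2451, 0.2266]
orientation: [180.0, -0.0, -0.2]
force: [-0.1, 0.7, -0.5]
opening: 0.0877
gripper_force: 0.0
```

Emit:
{"fn": "send_rows", "kwargs": {"increments": [[[0.6,-0.96,-0.125,0],[0.6,-0.96,-0.125,0],[0.6,-0.96,-0.125,0],[0.6,-0.96,-0.125,0],[0.6,-0.96,-0.125,0],[0.6,-0.96,-0.125,0]]]}}

```text
clock: 3.25
tool_pos: [0.6037, 0.0558, 0.2013]
orientation: [-180.0, 0.0, -0.0]
force: [-0.1, 0.1, 0.7]
opening: 0.0874
gripper_force: 0.0
```

Run:
```python
from h import *
o=ctrl.get_obs();print(o["clock"],o["tool_pos"],o["orientation"],o["force"],o["joint_pos"])
save("wrist","d",None,1.4)
for t,z in(("pin_tip",.084),("seat",.024)):
    for d in ctrl.spot_point(t,"wrist"): print(t,d["pixel"],d["conf"],ray("wrist",*d["pixel"],z))
```

```text
3.25 [0.60370184 0.05577332 0.20132557] [-1.79998341e+02  1.70908048e-02 -2.10639616e-03] [-0.10115099  0.08777196  0.68277858] [ 2.37156937e+01  1.51364224e+01 -1.04387746e+01 -9.30406494e-03
 -6.44397832e+01  6.62862151e+01]
pin_tip [194.8, 276.7] 0.94 [0.61085038 0.0554856  0.084     ]
seat [184.1, 276.0] 0.93 [0.60992658 0.0564347  0.024     ]
```

View pics/d.png

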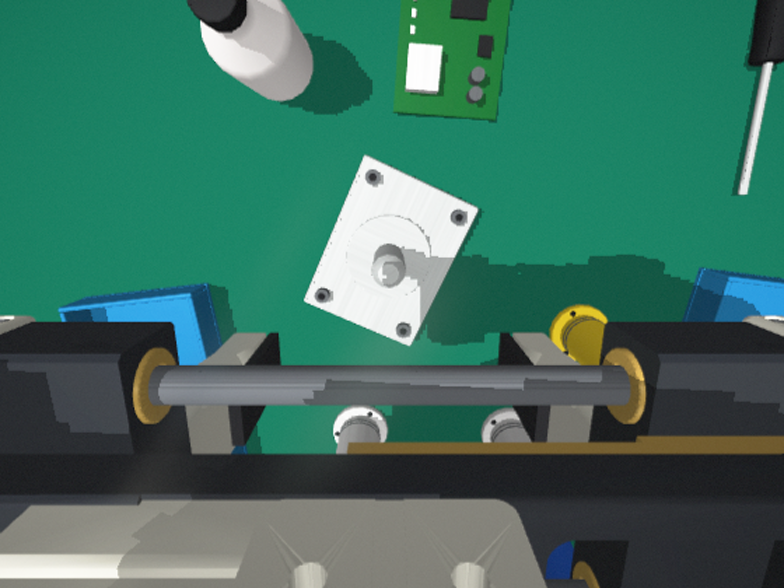

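The wrist view shows the pin nose at about (388,272) in the 1.4x picture, matching the network's (row 195, col 277). The pin is therefore at about (0.6105, 0.0556). Next I hover over housing A with the same relative view.

Emit:
{"fn": "send_rows", "kwargs": {"increments": [[[-0.87,0.11,0.12,0],[-0.87,0.11,0.12,0],[-0.87,0.11,0.12,0],[-0.87,0.11,0.12,0],[-0.87,0.11,0.12,0]]]}}

```text
clock: 4.03
tool_pos: [0.4299, 0.0778, 0.2264]
orientation: [-179.9, -0.1, 0.1]
force: [-0.2, 0.9, 0.2]
opening: 0.0877
gripper_force: 0.0
```

Run:
```python
from h import *
o=ctrl.get_obs();print(o["clock"],o["tool_pos"],o["orientation"])
im=ctrl.snapshot("wrist")
cv2.imwrite("pics/e.png",cv2.resize(im[:,:,::-1],None,fx=1.4,fy=1.4))
for d in ctrl.spot_point("housing_1","wrist"): print(d["pixel"],d["conf"],ray("wrist",*d["pixel"],0))
print(proj("wrist",(.436,.078,.108)))
```

```text
4.025 [0.42989468 0.07775467 0.22637951] [-1.79930333e+02 -1.12200620e-01  1.03365181e-01]
[96.1, 440.7] 0.87 [ 0.53462547 -0.11957999  0.        ]
[243.1, 403.7] 0.72 [ 0.34677166 -0.09533213  0.        ]
[177.7, 383.6] 0.62 [ 0.43616063 -0.06006452  0.        ]
[245.6, 275.5] 0.61 [0.3431697  0.07845125 0.        ]
[174.3, 270.8] 0.57 [0.44053754 0.08427987 0.        ]
[143.8, 132.7] 0.2 [0.47866841 0.25577479 0.        ]
(np.float64(196.49951008754317), np.float64(275.08671693585615))
```

View pics/e.png

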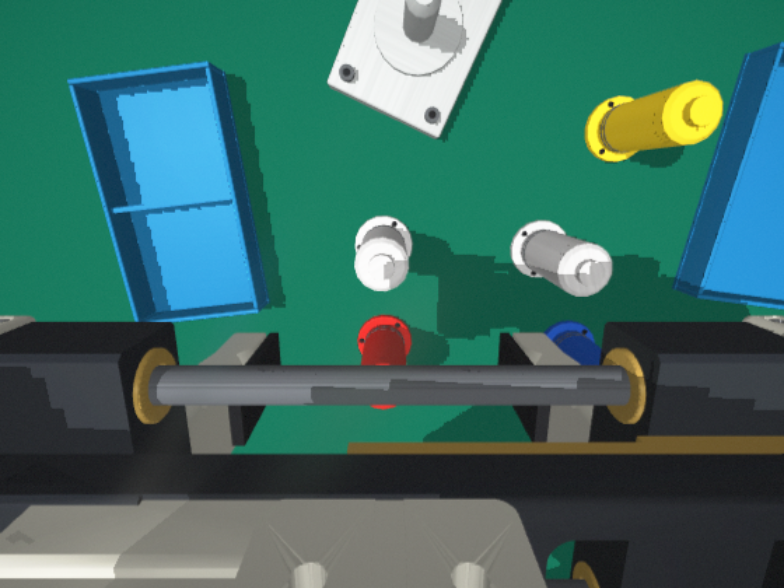

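Wrist view: A's boss is at 1.4x (382,266), B's at (591,270). The divided tray's rim corners are (70,80), (210,64), (267,312) and (135,321).

Run:
```python
from h import *
for n,(c,r,z) in {"Aboss":(382,266,.108),"Atop":(381,265,.1),"Bboss":(591,270,.108),"Btop":(585,269,.1),"t1":(70,80,.034),"t2":(209,64,.034),"t3":(267,310,.034),"t4":(136,321,.034),"w1":(113,210,.034),"w2":(232,202,.034)}.items():
    print(n,ray("wrist",r/1.4,c/1.4,z).round(4))
```

```text
Aboss [0.4422 0.0801 0.108 ]
Atop [0.4412 0.0809 0.1   ]
Bboss [ 0.4395 -0.059   0.108 ]
Btop [ 0.4385 -0.0587  0.1   ]
t1 [0.5702 0.3162 0.034 ]
t2 [0.5812 0.2101 0.034 ]
t3 [0.3883 0.1809 0.034 ]
t4 [0.3783 0.2957 0.034 ]
w1 [0.4735 0.2999 0.034 ]
w2 [0.4799 0.2025 0.034 ]
```

Emit:
{"fn": "send_rows", "kwargs": {"increments": [[[0.058,0.016,-0.1,0],[0.058,0.016,-0.35,0],[0.058,0.016,-0.6,0],[0.058,0.016,-0.8,0],[0.058,0.016,-0.85,0],[0.058,0.016,-0.85,0]]]}}

```text
clock: 4.88
tool_pos: [0.4417, 0.0799, 0.0553]
orientation: [179.9, 0.1, -0.0]
force: [-0.1, 0.4, 0.7]
opening: 0.0878
gripper_force: 0.0
```

Emit:
{"fn": "send_rows", "kwargs": {"increments": [[[0,0,0,0],[0,0,0,0],[0,0,0,0],[0,0,0,0],[0,0,0,0]]], "jaw": 0}}

```text
clock: 5.5
tool_pos: [0.4414, 0.0802, 0.0558]
orientation: [-180.0, -0.0, -0.0]
force: [-0.2, 2.8, 1.1]
opening: 0.0436
gripper_force: 0.9
```

Emit:
{"fn": "send_rows", "kwargs": {"increments": [[[0,0,0,0],[0,0,0,0],[0,0,0,0],[0,0,0,0]]]}}

```text
clock: 6.0
tool_pos: [0.4415, 0.0802, 0.0556]
orientation: [-180.0, -0.0, -0.0]
force: [0.4, 2.5, 1.5]
opening: 0.0379
gripper_force: 29.9
```

Emit:
{"fn": "send_rows", "kwargs": {"increments": [[[0,0,0.2,0],[0,0,0.4,0],[0,0,0.54,0],[0.1,-0.015,0.54,0],[0.3,-0.045,0.54,0],[0.55,-0.08,0.54,0],[0.75,-0.11,0.54,0],[0.845,-0.124,0.54,0],[0.845,-0.124,0.54,0],[0.845,-0.124,0.54,0]]]}}

```text
clock: 7.25
tool_pos: [0.6093, 0.0547, 0.1619]
orientation: [180.0, 0.2, -0.0]
force: [-0.2, 0.3, -3.2]
opening: 0.0376
gripper_force: 29.9
```

Run:
```python
from h import *
o=ctrl.get_obs();print(o["clock"],o["tool_pos"],o["orientation"],o["force"],o["opening"])
w=ctrl.snapshot("wrist")[:,:,::-1]; s=ctrl.snapshot("scene")[:,:,::-1]
A=cv2.resize(s[130:290,220:340],None,fx=3.5,fy=3.5,interpolation=cv2.INTER_CUBIC)
B=cv2.resize(w[100:300,190:350],None,fx=2.3,fy=2.3,interpolation=cv2.INTER_CUBIC)
C=np.zeros((560,A.shape[1]+B.shape[1],3),np.uint8);C[:len(A),:A.shape[1]]=A;C[:len(B),A.shape[1]:]=B
cv2.imwrite("pics/f.png",C);print(C.shape)
print("pin tip proj scene", proj("scene",(.6105,.0556,.084)),proj("scene",(.6105,.0556,.108)))
```

```text
7.25 [0.6092599  0.05472354 0.16193658] [ 1.79953327e+02  1.66237509e-01 -4.90966216e-02] [-0.21074462  0.29309434 -3.24947677] 0.037600278463293044
(560, 788, 3)
pin tip proj scene (np.float64(231.3580488619999), np.float64(281.1900999130708)) (np.float64(221.4237091386146), np.float64(281.12208967150735))
```

View pics/f.png

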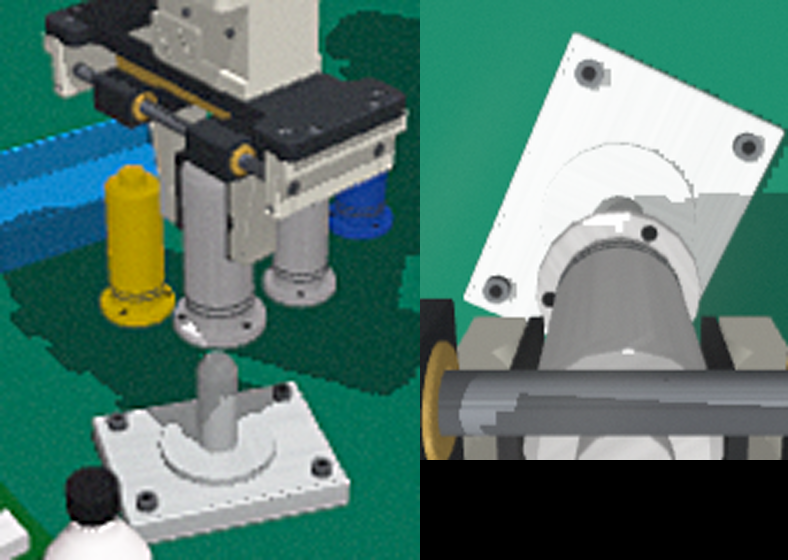

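Flange sits centred over the pin (flange centre ≈ crop (220,325), nose ≈ (217,355), under 2 mm off). I lower it carefully.

Emit:
{"fn": "send_rows", "kwargs": {"increments": [[[0,0,-0.06,0],[0,0,-0.11,0],[0,0,-0.15,0],[0,0,-0.19,0],[0,0,-0.23,0],[0,0,-0.26,0],[0,0,-0.28,0],[0,0,-0.29,0],[0,0,-0.3,0],[0,0,-0.3,0]]]}}

```text
clock: 8.6
tool_pos: [0.6103, 0.0553, 0.1035]
orientation: [-180.0, -0.0, -0.0]
force: [0.5, -0.8, -2.9]
opening: 0.0377
gripper_force: 29.9
```

Emit:
{"fn": "send_rows", "kwargs": {"increments": [[[0,0,-0.01,0],[0,0,-0.02,0],[0,0,-0.02,0]]]}}

```text
clock: 8.98
tool_pos: [0.6103, 0.0552, 0.0994]
orientation: [180.0, 0.0, -0.0]
force: [0.6, -0.8, -3.1]
opening: 0.0378
gripper_force: 29.9
```

Emit:
{"fn": "send_rows", "kwargs": {"increments": [[[0,0,-0.005,0],[0,0,-0.01,0],[0,0,-0.01,0]]]}}

```text
clock: 9.35
tool_pos: [0.6103, 0.0552, 0.0974]
orientation: [180.0, 0.0, -0.0]
force: [-0.4, -0.1, -3.2]
opening: 0.0373
gripper_force: 29.9
```

Emit:
{"fn": "send_rows", "kwargs": {"increments": [[[0,0,-0.005,0],[0,0,-0.01,0],[0,0,-0.01,0]]]}}

```text
clock: 9.72
tool_pos: [0.6103, 0.0552, 0.0955]
orientation: [180.0, 0.0, -0.0]
force: [0.3, 0.1, -3.0]
opening: 0.0377
gripper_force: 29.9
```

Emit:
{"fn": "send_rows", "kwargs": {"increments": [[[0,0,-0.005,0],[0,0,-0.01,0],[0,0,-0.01,0]]]}}

```text
clock: 10.1
tool_pos: [0.6103, 0.0552, 0.0935]
orientation: [-180.0, 0.0, -0.0]
force: [0.2, -0.1, -2.5]
opening: 0.0375
gripper_force: 29.9
```

Emit:
{"fn": "send_rows", "kwargs": {"increments": [[[0,0,-0.005,0],[0,0,-0.01,0],[0,0,-0.01,0]]]}}

```text
clock: 10.48
tool_pos: [0.6103, 0.0552, 0.0915]
orientation: [180.0, 0.0, -0.0]
force: [0.0, 0.4, -2.8]
opening: 0.0381
gripper_force: 29.9
```

Emit:
{"fn": "send_rows", "kwargs": {"increments": [[[0,0,-0.005,0],[0,0,-0.01,0],[0,0,-0.01,0]]]}}

```text
clock: 10.85
tool_pos: [0.6103, 0.0552, 0.0895]
orientation: [180.0, 0.0, -0.0]
force: [-0.2, -0.0, -3.3]
opening: 0.0372
gripper_force: 29.9
```

Emit:
{"fn": "send_rows", "kwargs": {"increments": [[[0,0,-0.005,0],[0,0,-0.01,0],[0,0,-0.01,0]]]}}

```text
clock: 11.22
tool_pos: [0.6103, 0.0552, 0.0875]
orientation: [180.0, 0.0, -0.0]
force: [-0.3, -0.4, -3.6]
opening: 0.0379
gripper_force: 29.9
```

Emit:
{"fn": "send_rows", "kwargs": {"increments": [[[0,0,-0.005,0],[0,0,-0.01,0],[0,0,-0.01,0]]]}}

```text
clock: 11.6
tool_pos: [0.6103, 0.0552, 0.0854]
orientation: [180.0, 0.0, -0.0]
force: [0.5, -0.3, -2.6]
opening: 0.0377
gripper_force: 29.9
```

Emit:
{"fn": "send_rows", "kwargs": {"increments": [[[0,0,-0.005,0],[0,0,-0.01,0],[0,0,-0.01,0]]]}}

```text
clock: 11.98
tool_pos: [0.6103, 0.0552, 0.0834]
orientation: [180.0, 0.0, -0.0]
force: [0.1, 0.5, -2.6]
opening: 0.0378
gripper_force: 29.9
```

Emit:
{"fn": "send_rows", "kwargs": {"increments": [[[0,0,-0.005,0],[0,0,-0.008,0],[0,0,-0.008,0]]]}}

```text
clock: 12.35
tool_pos: [0.6103, 0.0552, 0.0819]
orientation: [180.0, -0.0, -0.0]
force: [0.8, -0.5, -2.3]
opening: 0.0378
gripper_force: 29.9
```

Emit:
{"fn": "send_rows", "kwargs": {"increments": [[[0,0,-0.005,0],[0,0,-0.005,0],[0,0,-0.005,0]]]}}

```text
clock: 12.72
tool_pos: [0.6103, 0.0552, 0.0809]
orientation: [-180.0, 0.0, -0.0]
force: [0.1, 0.3, -3.8]
opening: 0.0378
gripper_force: 29.9
```

Emit:
{"fn": "send_rows", "kwargs": {"increments": [[[0,0,-0.005,0],[0,0,-0.005,0],[0,0,-0.005,0]]]}}

```text
clock: 13.1
tool_pos: [0.6103, 0.0552, 0.0799]
orientation: [180.0, 0.0, -0.0]
force: [0.8, -0.4, -2.3]
opening: 0.0373
gripper_force: 29.9
```

Emit:
{"fn": "send_rows", "kwargs": {"increments": [[[0,0,-0.003,0],[0,0,-0.003,0]]]}}

```text
clock: 13.35
tool_pos: [0.6105, 0.0553, 0.0797]
orientation: [-180.0, -0.0, -0.0]
force: [-1.0, 0.1, 0.4]
opening: 0.0377
gripper_force: 29.9
```

Emit:
{"fn": "send_rows", "kwargs": {"increments": [[[0,0,-0.003,0],[0,0,-0.003,0]]]}}

```text
clock: 13.6
tool_pos: [0.6106, 0.0553, 0.0796]
orientation: [-180.0, -0.1, 0.0]
force: [-2.3, 0.2, 5.0]
opening: 0.0376
gripper_force: 29.9
```

Emit:
{"fn": "send_rows", "kwargs": {"increments": [[[0,0,-0.003,0],[0,0,-0.003,0],[0,0,-0.003,0]]]}}

```text
clock: 13.98
tool_pos: [0.6108, 0.0554, 0.0796]
orientation: [-180.0, -0.1, 0.0]
force: [-2.5, 1.7, 8.6]
opening: 0.0379
gripper_force: 29.9
```

Force rises at TCP z 0.0796, exactly 24 mm above the pick height, so housing A is home and goes in the divided tray.

Emit:
{"fn": "send_rows", "kwargs": {"increments": [[[0,0,0.03,0],[0,0,0.15,0],[0,0,0.3,0],[0,0,0.45,0],[0,0.05,0.45,0],[-0.1,0.25,0.45,0],[-0.2,0.5,0.45,0],[-0.32,0.75,0.45,0],[-0.4,0.93,0.45,0],[-0.415,1,0.45,0],[-0.415,1,0.45,0],[-0.415,1,0.45,0]]]}}

```text
clock: 15.48
tool_pos: [0.5273, 0.2544, 0.1675]
orientation: [179.9, 0.1, -0.1]
force: [-0.5, 0.1, -2.8]
opening: 0.0378
gripper_force: 29.9
```

Emit:
{"fn": "send_rows", "kwargs": {"increments": [[[0,0,-0.15,0],[0,0,-0.3,0],[0,0,-0.44,0],[0,0,-0.5,0],[0,0,-0.52,0],[0,0,-0.535,0],[0,0,-0.54,0],[0,0,-0.54,0]]]}}

```text
clock: 16.48
tool_pos: [0.5276, 0.2555, 0.0608]
orientation: [-180.0, -0.0, -0.0]
force: [-1.0, 1.4, -1.7]
opening: 0.0379
gripper_force: 29.9
```

Emit:
{"fn": "send_rows", "kwargs": {"increments": [[[0,0,-0.006,0],[0,0,-0.006,0]]]}}

```text
clock: 16.73
tool_pos: [0.5276, 0.2556, 0.0595]
orientation: [-180.0, -0.0, 0.0]
force: [-0.0, 0.2, 2.0]
opening: 0.0376
gripper_force: 29.9
```

Emit:
{"fn": "send_rows", "kwargs": {"increments": [[[0,0,0,0],[0,0,0,0],[0,0,0,0],[0,0,0,0],[0,0,0,0],[0,0,0,0]]], "jaw": 1}}

```text
clock: 17.48
tool_pos: [0.5273, 0.2553, 0.059]
orientation: [-180.0, -0.0, -0.0]
force: [0.4, 0.3, -0.4]
opening: 0.0865
gripper_force: 0.0
```

Emit:
{"fn": "send_rows", "kwargs": {"increments": [[[0,0,0.1,0],[0,0,0.3,0],[0,0,0.55,0],[0,0,0.83,0],[0,0,0.83,0]]]}}

```text
clock: 18.1
tool_pos: [0.5295, 0.2567, 0.2303]
orientation: [-179.7, -0.4, 0.0]
force: [0.2, -0.3, -1.1]
opening: 0.0876
gripper_force: 0.0
```

Run:
```python
from h import *
o=ctrl.get_obs();print(o["clock"],o["tool_pos"],o["opening"])
w=ctrl.snapshot("wrist")[:,:,::-1]; s=ctrl.snapshot("scene")[:,:,::-1]
A=cv2.resize(s[150:330,200:460],None,fx=2,fy=2,interpolation=cv2.INTER_CUBIC)
B=cv2.resize(w[90:330,150:410],None,fx=1,fy=1)
C=np.zeros((360,520+260,3),np.uint8);C[:,:520]=A;C[:240,520:]=B
cv2.imwrite("pics/g.png",C)
```

```text
18.1 [0.52951547 0.25670503 0.23031661] 0.08755374955072917
```

View pics/g.png

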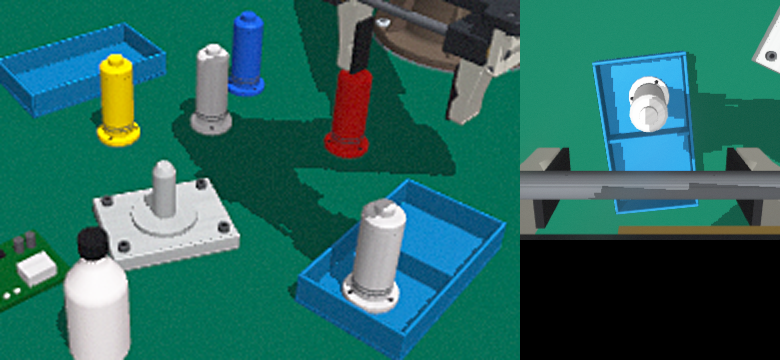

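A stands upright in the pocket (g.png around (372,255)). Next is housing B.

Emit:
{"fn": "send_rows", "kwargs": {"increments": [[[-0.12,-0.35,0,0],[-0.24,-0.7,0,0],[-0.24,-0.786,0,0]]]}}

```text
clock: 18.58
tool_pos: [0.4772, 0.0956, 0.2235]
orientation: [179.9, 0.1, -0.0]
force: [-0.2, -1.0, -0.3]
opening: 0.0876
gripper_force: 0.0
```

Emit:
{"fn": "send_rows", "kwargs": {"increments": [[[-0.12,-0.3,0,0],[-0.2,-0.55,0,0],[-0.24,-0.75,0,0],[-0.24,-0.786,0,0],[-0.24,-0.786,0,0],[-0.24,-0.786,0,0]]]}}

```text
clock: 19.32
tool_pos: [0.4314, -0.0586, 0.2244]
orientation: [180.0, 0.1, 0.0]
force: [0.2, 0.1, 0.3]
opening: 0.0874
gripper_force: 0.0
```

Run:
```python
from h import *
o=ctrl.get_obs();print(o["clock"],o["tool_pos"],o["orientation"])
im=ctrl.snapshot("wrist")
cv2.imwrite("pics/i.png",cv2.resize(im[:,:,::-1],None,fx=1.4,fy=1.4))
for d in ctrl.spot_point("plain_tray","wrist"): print(d["pixel"],d["conf"],ray("wrist",*d["pixel"],0))
```

```text
19.325 [ 0.43139796 -0.05856655  0.22442099] [1.79989625e+02 5.78882732e-02 1.31904126e-02]
[132.7, 438.5] 0.78 [ 0.49326739 -0.25792002  0.        ]
[103.8, 10.6] 0.61 [0.52653867 0.26032031 0.        ]
```

View pics/i.png

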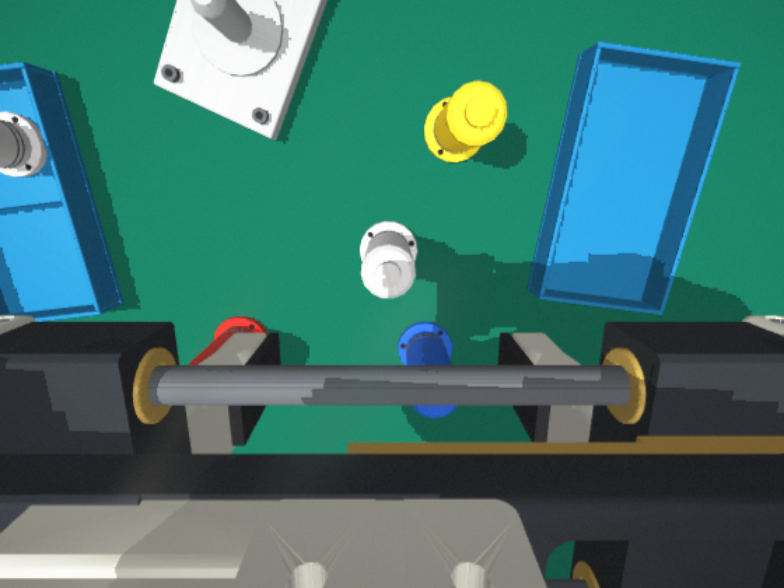

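B's boss is at 1.4x (389,272). The plain tray's rim corners are (598,44), (739,64), (662,312) and (534,294).

Run:
```python
from h import *
for n,(c,r,z) in {"Bboss":(389,272,.108),"Btop":(388,271,.1),"t1":(598,44,.034),"t2":(739,64,.034),"t3":(662,312,.034),"t4":(534,294,.034)}.items():
    print(n,ray("wrist",r/1.4,c/1.4,z).round(4))
```

```text
Bboss [ 0.4394 -0.0603  0.108 ]
Btop [ 0.4384 -0.0596  0.1   ]
t1 [ 0.5955 -0.2146  0.034 ]
t2 [ 0.5822 -0.3217  0.034 ]
t3 [ 0.3879 -0.2965  0.034 ]
t4 [ 0.404  -0.1843  0.034 ]
```

Emit:
{"fn": "send_rows", "kwargs": {"increments": [[[0.037,-0.005,-0.1,0],[0.037,-0.005,-0.35,0],[0.037,-0.005,-0.6,0],[0.037,-0.005,-0.8,0],[0.037,-0.005,-0.848,0],[0.037,-0.005,-0.848,0]]]}}

```text
clock: 20.18
tool_pos: [0.4391, -0.0598, 0.0556]
orientation: [180.0, 0.0, 0.0]
force: [-0.8, 0.8, 0.8]
opening: 0.0879
gripper_force: 0.0
```

Emit:
{"fn": "send_rows", "kwargs": {"increments": [[[0,0,0,0],[0,0,0,0],[0,0,0,0],[0,0,0,0],[0,0,0,0],[0,0,0,0],[0,0,0,0],[0,0,0,0]]], "jaw": 0}}

```text
clock: 21.18
tool_pos: [0.4387, -0.0602, 0.0553]
orientation: [180.0, 0.0, -0.0]
force: [0.3, 1.4, 0.3]
opening: 0.0383
gripper_force: 29.9
```

Emit:
{"fn": "send_rows", "kwargs": {"increments": [[[0,0,0.2,0],[0,0,0.4,0],[0,0,0.54,0],[0.1,0.07,0.54,0],[0.3,0.2,0.54,0],[0.5,0.34,0.54,0],[0.7,0.47,0.54,0],[0.82,0.55,0.54,0],[0.858,0.577,0.54,0],[0.858,0.577,0.54,0],[0.858,0.577,0.54,0]]]}}

```text
clock: 22.55
tool_pos: [0.6094, 0.0548, 0.1629]
orientation: [180.0, 0.1, -0.0]
force: [-1.2, 0.0, -2.1]
opening: 0.0385
gripper_force: 29.9
```

Run:
```python
from h import *
o=ctrl.get_obs();print(o["clock"],o["tool_pos"],o["orientation"],o["force"])
w=ctrl.snapshot("wrist")[:,:,::-1]; s=ctrl.snapshot("scene")[:,:,::-1]
A=cv2.resize(s[130:290,220:340],None,fx=3.5,fy=3.5,interpolation=cv2.INTER_CUBIC)
B=cv2.resize(w[100:300,190:350],None,fx=2.3,fy=2.3,interpolation=cv2.INTER_CUBIC)
C=np.zeros((560,A.shape[1]+B.shape[1],3),np.uint8);C[:len(A),:A.shape[1]]=A;C[:len(B),A.shape[1]:]=B
cv2.imwrite("pics/j.png",C)
```

```text
22.55 [0.60940786 0.05477304 0.16285991] [ 1.79983839e+02  6.52621684e-02 -3.56226239e-02] [-1.24573541  0.0458564  -2.11543569]
```

View pics/j.png

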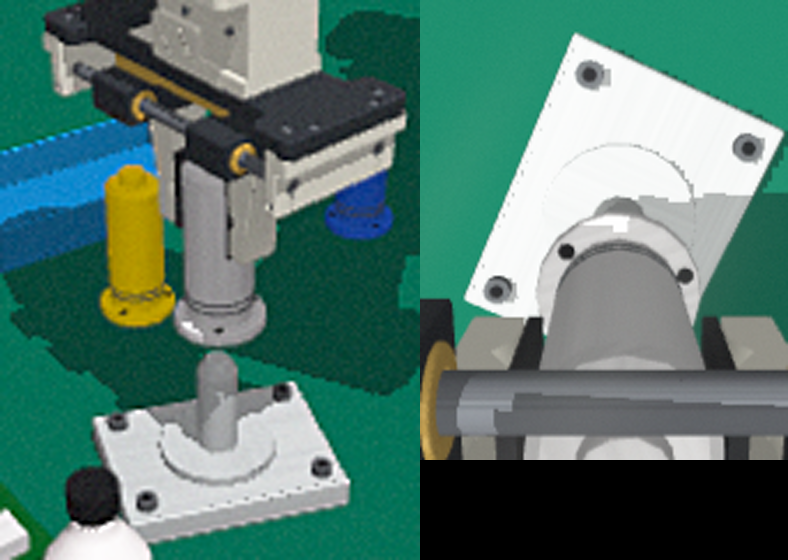

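The alignment matches the first run (flange centre ≈ (220,325), nose ≈ (217,355)), so I lower B.

Emit:
{"fn": "send_rows", "kwargs": {"increments": [[[0,0,-0.06,0],[0,0,-0.11,0],[0,0,-0.15,0],[0,0,-0.19,0],[0,0,-0.23,0],[0,0,-0.26,0],[0,0,-0.28,0],[0,0,-0.29,0],[0,0,-0.3,0],[0,0,-0.3,0]]]}}

```text
clock: 23.9
tool_pos: [0.6106, 0.0553, 0.1034]
orientation: [-180.0, -0.0, -0.0]
force: [3.6, -0.4, -2.6]
opening: 0.0387
gripper_force: 29.9
```

Emit:
{"fn": "send_rows", "kwargs": {"increments": [[[0,0,-0.01,0],[0,0,-0.02,0],[0,0,-0.02,0]]]}}

```text
clock: 24.28
tool_pos: [0.6105, 0.0553, 0.0993]
orientation: [-180.0, -0.0, -0.0]
force: [3.5, 0.5, -2.2]
opening: 0.0382
gripper_force: 29.9
```

Emit:
{"fn": "send_rows", "kwargs": {"increments": [[[0,0,-0.005,0],[0,0,-0.01,0],[0,0,-0.01,0]]]}}

```text
clock: 24.65
tool_pos: [0.6105, 0.0553, 0.0974]
orientation: [-180.0, -0.0, -0.0]
force: [3.1, 1.0, -2.0]
opening: 0.0382
gripper_force: 29.9
```

Emit:
{"fn": "send_rows", "kwargs": {"increments": [[[0,0,-0.005,0],[0,0,-0.01,0],[0,0,-0.01,0]]]}}

```text
clock: 25.02
tool_pos: [0.6105, 0.0553, 0.0953]
orientation: [-180.0, -0.0, -0.0]
force: [3.8, 1.8, -0.4]
opening: 0.038
gripper_force: 29.9
```

A slight +x side load shows the pin touching the bore wall. I ease it 0.6 mm in +x and carry on.

Emit:
{"fn": "send_rows", "kwargs": {"increments": [[[0.003,0,0,0],[0.003,0,0,0]]]}}

```text
clock: 25.28
tool_pos: [0.6107, 0.0553, 0.0952]
orientation: [180.0, 0.0, -0.0]
force: [2.5, 1.8, 0.3]
opening: 0.0379
gripper_force: 29.9
```

Emit:
{"fn": "send_rows", "kwargs": {"increments": [[[0,0,-0.005,0],[0,0,-0.005,0]]]}}

```text
clock: 25.52
tool_pos: [0.6107, 0.0552, 0.0942]
orientation: [180.0, 0.0, -0.0]
force: [4.2, 1.0, -0.9]
opening: 0.0385
gripper_force: 29.9
```

Emit:
{"fn": "send_rows", "kwargs": {"increments": [[[0,0,-0.005,0],[0,0,-0.005,0]]]}}

```text
clock: 25.78
tool_pos: [0.6108, 0.0552, 0.0932]
orientation: [180.0, 0.0, -0.0]
force: [3.3, 1.6, -0.9]
opening: 0.0382
gripper_force: 29.9
```

Emit:
{"fn": "send_rows", "kwargs": {"increments": [[[0,0,-0.005,0],[0,0,-0.005,0]]]}}

```text
clock: 26.02
tool_pos: [0.6108, 0.0552, 0.0922]
orientation: [180.0, 0.0, -0.0]
force: [3.4, 1.3, -1.9]
opening: 0.0383
gripper_force: 29.9
```

Emit:
{"fn": "send_rows", "kwargs": {"increments": [[[0.005,0,0,0],[0.005,0,0,0]]]}}

```text
clock: 26.28
tool_pos: [0.6112, 0.055, 0.0919]
orientation: [180.0, 0.1, -0.0]
force: [0.4, 0.1, -2.7]
opening: 0.0383
gripper_force: 29.9
```

Emit:
{"fn": "send_rows", "kwargs": {"increments": [[[0,0,-0.005,0],[0,0,-0.01,0],[0,0,-0.01,0]]]}}

```text
clock: 26.65
tool_pos: [0.6115, 0.055, 0.09]
orientation: [180.0, 0.1, -0.0]
force: [0.0, -0.2, -1.7]
opening: 0.0385
gripper_force: 29.9
```

Emit:
{"fn": "send_rows", "kwargs": {"increments": [[[0,0,-0.005,0],[0,0,-0.01,0],[0,0,-0.01,0]]]}}

```text
clock: 27.02
tool_pos: [0.6118, 0.0552, 0.0883]
orientation: [180.0, 0.0, -0.0]
force: [-0.4, -0.2, -1.9]
opening: 0.0386
gripper_force: 29.9
```

Emit:
{"fn": "send_rows", "kwargs": {"increments": [[[0,0,-0.005,0],[0,0,-0.01,0],[0,0,-0.01,0]]]}}

```text
clock: 27.4
tool_pos: [0.6118, 0.0552, 0.0863]
orientation: [180.0, 0.0, -0.0]
force: [0.2, -0.4, -1.7]
opening: 0.0382
gripper_force: 29.9
```

Side load is gone.

Emit:
{"fn": "send_rows", "kwargs": {"increments": [[[0,0,-0.005,0],[0,0,-0.005,0]]]}}

```text
clock: 27.65
tool_pos: [0.6119, 0.0552, 0.0853]
orientation: [180.0, 0.0, -0.0]
force: [1.1, 0.5, -2.8]
opening: 0.0381
gripper_force: 29.9
```

Emit:
{"fn": "send_rows", "kwargs": {"increments": [[[0,0,-0.005,0],[0,0,-0.005,0]]]}}

```text
clock: 27.9
tool_pos: [0.6118, 0.0552, 0.0843]
orientation: [180.0, 0.0, -0.0]
force: [0.8, -0.3, -1.5]
opening: 0.0381
gripper_force: 29.9
```

Emit:
{"fn": "send_rows", "kwargs": {"increments": [[[0,0,-0.005,0],[0,0,-0.005,0]]]}}

```text
clock: 28.15
tool_pos: [0.6119, 0.0552, 0.0833]
orientation: [180.0, 0.0, -0.0]
force: [-0.1, -0.5, -2.2]
opening: 0.0382
gripper_force: 29.9
```

Emit:
{"fn": "send_rows", "kwargs": {"increments": [[[0,0,-0.005,0],[0,0,-0.005,0]]]}}

```text
clock: 28.4
tool_pos: [0.6118, 0.0552, 0.0823]
orientation: [180.0, 0.0, -0.0]
force: [-0.0, 0.8, -2.2]
opening: 0.0383
gripper_force: 29.9
```

Emit:
{"fn": "send_rows", "kwargs": {"increments": [[[0,0,-0.005,0],[0,0,-0.005,0]]]}}

```text
clock: 28.65
tool_pos: [0.6119, 0.0552, 0.0812]
orientation: [180.0, 0.0, -0.0]
force: [0.1, 0.5, -2.1]
opening: 0.0379
gripper_force: 29.9
```

Emit:
{"fn": "send_rows", "kwargs": {"increments": [[[0,0,-0.005,0],[0,0,-0.005,0]]]}}

```text
clock: 28.9
tool_pos: [0.6119, 0.0552, 0.0803]
orientation: [180.0, 0.0, -0.0]
force: [-1.1, 0.6, -3.0]
opening: 0.0382
gripper_force: 29.9
```

Emit:
{"fn": "send_rows", "kwargs": {"increments": [[[0,0,-0.004,0],[0,0,-0.004,0]]]}}

```text
clock: 29.15
tool_pos: [0.6119, 0.0552, 0.0795]
orientation: [180.0, 0.0, -0.0]
force: [0.0, 0.4, -1.7]
opening: 0.038
gripper_force: 29.9
```

Emit:
{"fn": "send_rows", "kwargs": {"increments": [[[0,0,-0.003,0],[0,0,-0.003,0]]]}}

```text
clock: 29.4
tool_pos: [0.6121, 0.0553, 0.0794]
orientation: [-180.0, -0.0, -0.0]
force: [-0.9, 0.3, 1.6]
opening: 0.0385
gripper_force: 29.9
```

Emit:
{"fn": "send_rows", "kwargs": {"increments": [[[0,0,-0.003,0],[0,0,-0.003,0]]]}}

```text
clock: 29.65
tool_pos: [0.6123, 0.0554, 0.0793]
orientation: [-180.0, -0.1, 0.0]
force: [-2.0, -0.3, 6.4]
opening: 0.0378
gripper_force: 29.9
```

Emit:
{"fn": "send_rows", "kwargs": {"increments": [[[0,0,-0.003,0],[0,0,-0.003,0],[0,0,-0.003,0]]]}}

```text
clock: 30.02
tool_pos: [0.6125, 0.0554, 0.0792]
orientation: [-180.0, -0.1, 0.0]
force: [-3.4, 1.3, 9.8]
opening: 0.0381
gripper_force: 29.9
```

B also comes home: it stops at 0.0793, 24 mm above its pick height. It goes in the free pocket of the divided tray.

Emit:
{"fn": "send_rows", "kwargs": {"increments": [[[0,0,0.03,0],[0,0,0.15,0],[0,0,0.35,0],[0,0,0.55,0],[-0.05,0.05,0.55,0],[-0.23,0.24,0.55,0],[-0.41,0.43,0.55,0],[-0.6,0.62,0.55,0],[-0.77,0.8,0.55,0],[-0.88,0.92,0.55,0],[-0.909,0.947,0.55,0],[-0.909,0.947,0.55,0]]]}}

```text
clock: 31.52
tool_pos: [0.4295, 0.2446, 0.1872]
orientation: [180.0, 0.0, 0.1]
force: [-0.5, -0.3, -2.4]
opening: 0.0382
gripper_force: 29.9
```

Emit:
{"fn": "send_rows", "kwargs": {"increments": [[[0,0,-0.1,0],[0,0,-0.3,0],[0,0,-0.48,0],[0,0,-0.58,0],[0,0,-0.615,0],[0,0,-0.63,0],[0,0,-0.637,0],[0,0,-0.641,0],[0,0,-0.641,0]]]}}

```text
clock: 32.65
tool_pos: [0.4303, 0.2449, 0.06]
orientation: [-180.0, -0.0, -0.0]
force: [0.4, -0.3, -1.4]
opening: 0.0381
gripper_force: 29.9
```

Emit:
{"fn": "send_rows", "kwargs": {"increments": [[[0,0,-0.003,0],[0,0,-0.003,0]]]}}

```text
clock: 32.9
tool_pos: [0.4303, 0.2449, 0.0593]
orientation: [-180.0, -0.0, -0.0]
force: [-0.0, 0.2, 0.4]
opening: 0.0384
gripper_force: 29.9
```

Emit:
{"fn": "send_rows", "kwargs": {"increments": [[[0,0,0,0],[0,0,0,0],[0,0,0,0],[0,0,0,0],[0,0,0,0],[0,0,0,0]]], "jaw": 1}}

```text
clock: 33.65
tool_pos: [0.4301, 0.2446, 0.0589]
orientation: [180.0, -0.0, -0.0]
force: [0.9, 0.4, -0.5]
opening: 0.0871
gripper_force: 0.0
```

Emit:
{"fn": "send_rows", "kwargs": {"increments": [[[0,0,0.1,0],[0,0,0.3,0],[0,0,0.55,0],[0,0,0.83,0],[0,0,0.9,0],[0,0,0.9,0]]]}}

```text
clock: 34.4
tool_pos: [0.4302, 0.2449, 0.2396]
orientation: [-179.9, -0.1, -0.0]
force: [-0.1, 0.7, 0.1]
opening: 0.0875
gripper_force: 0.0
```

Run:
```python
from h import *
o=ctrl.get_obs();print(o["clock"],o["tool_pos"],o["opening"])
w=ctrl.snapshot("wrist")[:,:,::-1]; s=ctrl.snapshot("scene")[:,:,::-1]
A=cv2.resize(s[150:350,100:460],None,fx=1.4,fy=1.4); B=w[90:330,150:410]
C=np.zeros((280,504+260,3),np.uint8);C[:,:504]=A;C[:240,504:]=B
cv2.imwrite("pics/k.png",C)
```

```text
34.4 [0.43024575 0.24492098 0.23961789] 0.08750753200456471
```

View pics/k.png

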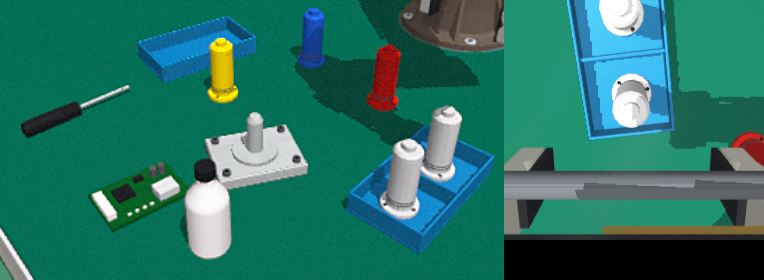

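Both housings stand upright, one per pocket, and the bystanders are undisturbed.

```bash
python3 -c "
from plant import ctrl
print(ctrl.close_job())"
```

```text
the job is handed in; nothing more can be done
None
```

Both housings came fully home on the gauge seat and now stand upright in the divided tray, one per pocket; the job was handed in at about 34 s, and the hand-in call returned no verdict.

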